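# Draw the concealed bolt of a sample case by feel

### The job

Take the orange-handled key out of its stand, reach with it down the narrow slot in the top of the wooden sample case and feel along the dark floor of the slot for the hidden hole in the bolt. Push the key into the hole and draw the bolt with it all the way towards the green dot, which makes the drawer come out; then let go and leave the key standing in the bolt. Do not disturb the tin and the two jars.

Things in the scene. Friction and masses are not known exactly. Their poses are not given: they have to be found in the camera images.
- case: fixed wooden case, 170 (x) x 290 (y) x 90 mm high, origin under its centre on the table, drawer in its -x face. In its top, behind the drawer, is a slot along the case's y axis, edged with a 2 mm thick aluminium frame
- slot (a point): centre of the slot's mouth, 92 mm above the table, at x = +50 mm, y = 0 in the case; axes as the case's. The slot is 15 mm wide (x), 110 mm long (y) and 47 mm deep, with upright walls
- slot_floor (a point): centre of the slot's floor, 45 mm above the table, 47 mm below point slot; axes as the case's. The floor is the dark upper face of the concealed bolt, level and plain but for one hole
- green_dot (a point): green dot on the case's top, at x = +50, y = +80 mm in the case, beyond the slot's +y end; the bolt is drawn towards it
- bolt (a joint): travel of the concealed bolt, m: 0 as found (shut, a stop there), 0.030 fully drawn along the case's +y. It moves against about 11 N (drawer included) and stays where it is left. Its one hole is blind, 14 mm along y, 16 mm across x, 26 mm deep, under the slot's centre line; with the bolt shut it lies at an unknown y from -40 to +10 mm in the case
- drawer (a joint): drawer of the case, m: 0 shut, driven out along the case's -x twice as far as the bolt is drawn (0.060 when fully drawn)
- stand: fixed dark wooden block 64 x 64 x 52 mm, origin under its centre, with an upright bore 12 mm wide and 42 mm deep in the middle, in which the key stands loosely
- key_grip (a point): centre of the key's orange handle, a rounded block 36 (x) x 16 (y) x 42 mm (z), pinched across its y; 121 mm above the key's tip along the key's z (up when it stands). Key: 142 mm long, about 120 g; below the handle a collar 18 mm wide, then a round steel rod 10 mm thick, 95 mm long, with a ball-shaped end. In the stand the centre is 131 mm above the table
- key_tip (a point): the very end of the key's rod; axes as the key's
- tin_mid (a point): centre of a dark red lacquer tin standing upright, about 73 mm wide, 78 mm high; to be left alone
- putty_mid (a point): centre of a jar with a grey lid, 66 mm wide, 82 mm high; to be left alone
- indigo_mid (a point): centre of a jar with a red lid, 52 mm wide, 70 mm high; to be left alone

How it is judged:
By the outcome, as a careful person would: the job done as asked, in the order asked, and still so for the second after the job is handed in, with the robot touching nothing.
It also fails if it takes over 61 s, if anything falls off the work surface, if the arm or the gripper's body presses on something with over 40 N, if the wrist force passes 120 N, or if a joint passes its speed limit or range.

### The arm

A 6-joint arm with a two-finger parallel gripper is mounted at the origin on a cart in front of the work surface, level with it; the furniture and walls round the work are solid. World frame = base frame: x ahead of the robot, y to its left, z up, the work surface at z = 0. Lengths are in m, angles in rad, forces in N, time in s.
With the tool pointing down it reaches from about 0.375 to 0.975 m from the base axis. Payload 3.8 kg.
Tool frame: the origin (TCP) lies between the finger pads; the fingertips stand 17 mm ahead of it and the grasp point (between the pads) lies 2 mm behind it; z points along the fingers, y is the line along which they close (so a half turn about z gives the same grasp; the last joint's range is limited). The gripper opens to 85 mm and grips with 20 to 120 N. Pads are 22 mm wide; open, the fingers measure 114 mm over their backs; the gripper's body (76 mm by 85 mm) begins 54 mm behind the grasp point. The pads swing forward as they close: fully open they stand 13 mm farther back than shut.
Start: joints at [1.29, 0.264, 1.604, -0, 1.274, -0.037], TCP at [0.163, 0.655, 0.248] pointing down, gripper open.
Joint ranges: [-2.63, 2.63], [-0.94, 2.18], [0.31, 2.57], [-1.31, 4.45], [0, 2.66], [-2.55, 2.55]. Speed limits (rad/s): [2.57, 2.57, 3.14, 3.14, 3.14, 3.14].

### API

Orientations are given as a rotation vector (axis times angle).
In Python, from workcell import bot gives the robot as it stands.
- The arm moves only by the tool play_rows, never from a script. Its argument "steps" is one flat list of numbers, 4 for each row, row after row: the shift along the tool's x, y, z in m, then the turn about the tool's z in rad. A call has 1 to 10 rows; each row is the pose to reach, as a shift and turn from the pose commanded when the call began, along the tool's axes at that moment; what a row does not reach only later rows make up. A row lasts 1/8 s, in which the tool goes at most 62.5 mm and 10.7 degrees, less where a joint would pass 70% of its speed; a pose out of reach is approached as far as the arm can. A call with a gripper value outside its range is refused whole. "jaw" is the closure in counts, from 0 (fully open) to 255 (shut), set as the call begins (left out, the last holds). The fingers move at their own pace and stop on an object; "grip_force" is the grip in N (left out, the last holds). Time passes only in rows, so rows that repeat a pose let the fingers close. It gives the time, the measured TCP pose, the force, the opening and the grip force at its end, in the units of the state.
- bot.read_state(): the state, without advancing time (a new reading comes with each control period).
- bot.read_camera(name): name is "scene" or "top"; returns a dict with "pixels" (400x640x3 uint8, blue, green, red), "mtx" (3x3 intrinsics, pixels), "dist" ([k1, k2, p1, p2, k3] as OpenCV has them; the pictures are not rectified), "R" (3x3) and "t" (3): a world point X has camera coordinates R X + t. Camera axes: x right, y down, z forward; pixel columns grow to the right and rows downward; lengths in m; the calibration is good to about 2 mm. A picture is of the moment at which its call begins. There is no depth.
- bot.finish_job(): hands the job in; it is judged then, once.
The state is a dict: "time": time; "q": joint angles; "joint_vel": joint speeds; "joint_torque": joint torques, N m; "tool_pos": TCP position; "tcp_rot": TCP orientation; "wrist_force": force on the tool from outside, world axes, zero at the start; "torque": the same for the moment, N m; "width": opening from 0.0 (shut) to 1.0 (fully open); "grip_force": force on a finger pad.
Only numpy, scipy, OpenCV 4.12 (cv2) and the standard library are available. Lean on these libraries where they do the work, as an engineer would, in place of code of your own. Each camera call takes 0.05 s, during which the arm holds its last target. There are 200 camera calls.

## Working session

There is one attempt and no reset: what is moved stays moved. The work goes in short steps, Python scripts to look and compute and a tool call to move; the robot and the scene stay as the last step left them, time stands still between calls to the robot, and variables do not carry over. Pictures are saved under pics/ and viewed, at most 10 in all, crops included, and the job is handed in when it is done.

Besides the shell and the picture viewer there is one more tool, called after "Request:" as name(argument=value, ...), one argument or row to a line, values as JSON. play_rows: Moves the arm, as the interface text tells. Its arguments: {"type":"object","properties":{"steps":{"type":"array"},"jaw":{"type":"number"},"grip_force":{"type":"number"}},"required":["steps"]}

```bash
mkdir -p pics
cat > h.py <<'E'
import cv2,numpy as np
from workcell import bot
def cam(n):
    c=bot.read_camera(n); return {k:np.array(v) for k,v in c.items()}
def ray(c,uv):
    p=cv2.undistortPoints(np.array([[uv]],float),c['mtx'],c['dist'])[0,0]
    d=c['R'].T@np.array([p[0],p[1],1]); o=-c['R'].T@c['t']; return o,d/np.linalg.norm(d)
def onz(c,uv,z):
    o,d=ray(c,uv); return o+d*(z-o[2])/d[2]
def tri(c1,u1,c2,u2):
    o1,d1=ray(c1,u1);o2,d2=ray(c2,u2)
    s=np.linalg.lstsq(np.c_[d1,-d2],o2-o1,rcond=None)[0]
    a=o1+d1*s[0];b=o2+d2*s[1]; return (a+b)/2,np.linalg.norm(a-b)
def proj(c,X):
    return cv2.projectPoints(np.array([X],float),cv2.Rodrigues(c['R'])[0],c['t'],c['mtx'],c['dist'])[0][0,0]
E
python3 - <<'E'
from h import *
for n in('scene','top'):
    c=cam(n);cv2.imwrite(f'pics/{n}0.png',c['pixels']);np.savez(n+'0.npz',**c);print(n,-c['R'].T@c['t'])
s=bot.read_state();print(s)
E
```

```text
scene [-0.15267103 -0.95154691  0.65420105]
top [0.48886947 0.02213913 1.3518422 ]
{'time': 0.1, 'q': array([ 1.29010855e+00,  2.64691880e-01,  1.60529283e+00,  1.76190421e-05,
        1.27370710e+00, -3.69222136e-02]), 'joint_vel': array([ 7.89302434e-04,  4.65767247e-04, -2.69831923e-03, -2.28073204e-04,
       -7.38872811e-05,  7.16482845e-04]), 'joint_torque': array([-7.90492322e-05, -5.16701317e+01, -3.68591487e+01, -1.01386765e-04,
        6.29803064e-03, -3.89628826e-05]), 'tool_pos': array([0.16274659, 0.65441244, 0.2470471 ]), 'tcp_rot': array([-0.3819242 , -3.11793804,  0.00325131]), 'wrist_force': array([ 0.00969104, -1.02658702,  0.28773886]), 'torque': array([ 0.06923266, -0.00568334,  0.00851102]), 'grip_force': 0.0, 'width': 1.00063030582637}
```

View pics/scene0.png

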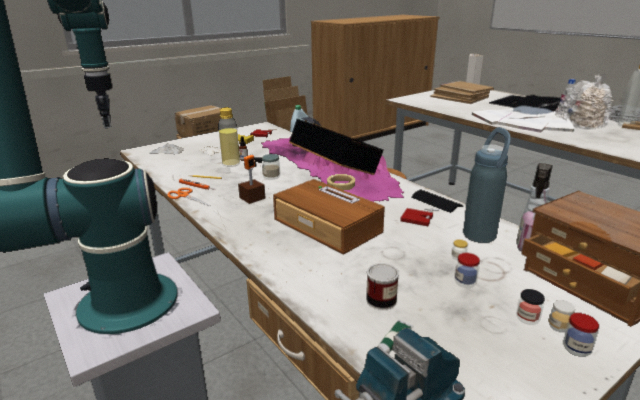

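View pics/top0.png

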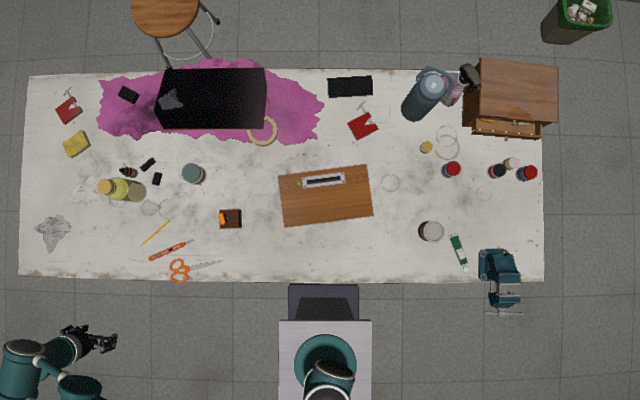

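Both views show the case (top ≈(325,195), slot ≈(323,180)), the stand with the key (top ≈(230,218)), the grey-lid jar at (193,173), the tin at (431,231), and the red-lid jar at (452,169). I'll zoom in on the case and the stand.

Run:
```python
import numpy as np,cv2
t=np.load('top0.npz')['pixels'];s=np.load('scene0.npz')['pixels']
a=cv2.resize(t[155:235,205:385],None,fx=4.4,fy=4.4,interpolation=2)[:,:790]
b=cv2.resize(s[145:250,230:390],None,fx=2.4,fy=2.4,interpolation=2)
o=np.zeros((600,800,3),np.uint8);o[:min(a.shape[0],350),:a.shape[1]]=a[:350];o[350:,:b.shape[1]]=b[:250];cv2.imwrite('pics/z.png',o)
```

```text
(no output)
```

View pics/z.png

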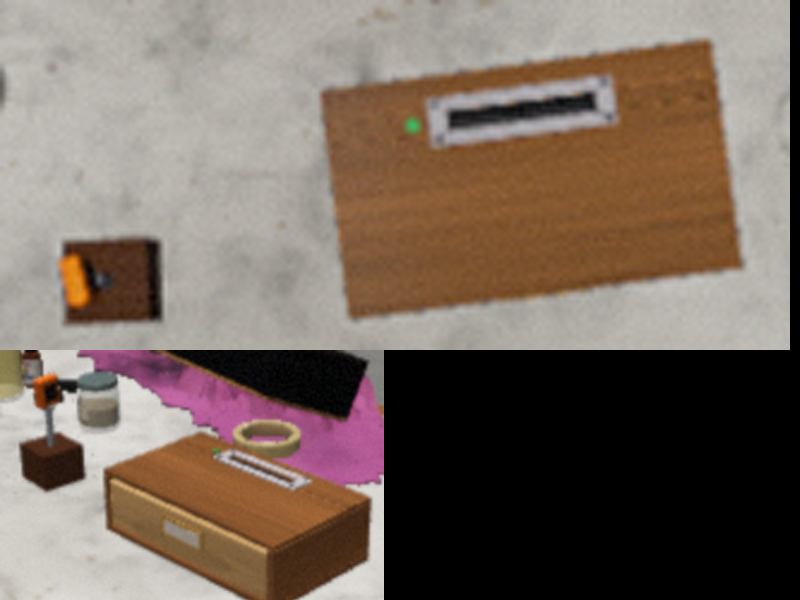

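The crop shows the frame corners, at about (428,98), (608,75), (617,125) and (436,148), the green dot on the +y (left) side, and the key handle with its long side roughly along world x. Next I'll work out the poses.

Run:
```python
from h import *
T=dict(np.load('top0.npz'));S=dict(np.load('scene0.npz'))
z=lambda x,y:((x+.5)/4.4-.5+205,(y+.5)/4.4-.5+155)
P=[onz(T,z(*p),.092)for p in[(428,98),(608,75),(617,125),(436,148)]]
sl=np.mean(P,0);d=P[0]-P[1]+P[3]-P[2];print('slot',sl,np.degrees(np.arctan2(d[1],d[0])))
C=[onz(T,z(*p),.09)for p in[(322,92),(710,41),(742,267),(349,318)]]
c=np.mean(C,0);d=C[0]-C[1]+C[3]-C[2];a=np.arctan2(d[1],d[0]);print('case',c,np.degrees(a),np.linalg.norm(d)/2)
ey=d/np.linalg.norm(d);ex=np.array([ey[1],-ey[0],0]);print('slot via case',c+.05*ex)
def cen(c,box,lo,hi):
    x0,y0,x1,y1=box;h=cv2.cvtColor(cv2.resize(c['pixels'][y0:y1,x0:x1],None,fx=8,fy=8,interpolation=2),cv2.COLOR_BGR2HSV)
    m=cv2.inRange(h,lo,hi);k=max(cv2.findContours(m,0,1)[0],key=cv2.contourArea);M=cv2.moments(k)
    f=lambda p:((p[0]+.5)/8-.5+x0,(p[1]+.5)/8-.5+y0)
    return f((M['m10']/M['m00'],M['m01']/M['m00'])),k,f
u,k,f=cen(T,(212,205,245,232),(3,150,70),(18,255,255));v,k2,_=cen(S,(235,148,262,175),(3,150,70),(18,255,255))
p,e=tri(T,u,S,v);print('key',p,e,u,v)
r=cv2.minAreaRect(k);b=np.array([onz(T,f(q),.131)for q in cv2.boxPoints(r)]);print(np.round(b,4))
ap=cv2.approxPolyDP(k,4,True)[:,0];print(np.round([onz(T,f(q),.152)[:2] for q in ap],4))
# stand top corners
Q=[onz(T,z(*q),.052)for q in[(63,240),(148,238),(150,321),(66,323)]];print('stand',np.mean(Q,0),np.round(Q,4))
u,_,_=cen(T,(285,175,310,192),(45,80,60),(75,255,255));print('green',onz(T,u,.09))
h=cv2.cvtColor(T['pixels'],cv2.COLOR_BGR2HSV)
print('putty',onz(T,(193,173),.082),'tin',onz(T,(431,231),.078),'indigo',onz(T,(452,169),.07))
```

```text
slot [0.62236869 0.00880179 0.092     ] 97.52367358764894
case [0.57320003 0.00239139 0.09      ] 97.70312184799197 0.28702755291085336
slot via case [0.62274883 0.0090934  0.09      ]
key [0.49055806 0.30562063 0.14098987] 0.017037350019478394 (228.51385498724065, 218.1529827286512) (247.70658683991155, 161.0698302888623)
[[0.5222 0.3371 0.131 ]
 [0.5248 0.2759 0.131 ]
 [0.4715 0.2732 0.131 ]
 [0.4688 0.3343 0.131 ]]
[[0.5232 0.2727]
 [0.5213 0.3246]
 [0.5179 0.3237]
 [0.5087 0.331 ]
 [0.4766 0.3235]
 [0.4755 0.3165]
 [0.4774 0.3111]
 [0.4732 0.3103]
 [0.4748 0.3057]
 [0.4714 0.3029]
 [0.4719 0.2894]
 [0.4757 0.2879]
 [0.4723 0.284 ]
 [0.4712 0.2851]
 [0.4732 0.2697]
 [0.4739 0.2728]
 [0.4766 0.2698]
 [0.4873 0.2703]
 [0.4846 0.2722]
 [0.4869 0.2745]
 [0.4915 0.2699]
 [0.4941 0.2731]
 [0.5094 0.2713]
 [0.5109 0.2779]
 [0.5166 0.2768]
 [0.5121 0.2737]
 [0.5125 0.271 ]
 [0.5193 0.2738]]
stand [0.49796909 0.320692   0.052     ] [[0.5283 0.3545 0.052 ]
 [0.5301 0.2897 0.052 ]
 [0.4677 0.2873 0.052 ]
 [0.4657 0.3513 0.052 ]]
green [0.61226016 0.08878926 0.09      ]
putty [0.64539073 0.43542391 0.082     ] tin [ 0.45987291 -0.34075939  0.078     ] indigo [ 0.66339488 -0.41537697  0.07      ]
```

Run:
```python
from h import *
T=dict(np.load('top0.npz'));S=dict(np.load('scene0.npz'))
def cen(c,box,lo,hi):
    x0,y0,x1,y1=box;h=cv2.cvtColor(cv2.resize(c['pixels'][y0:y1,x0:x1],None,fx=8,fy=8,interpolation=2),cv2.COLOR_BGR2HSV)
    m=cv2.inRange(h,lo,hi);k=max(cv2.findContours(m,0,1)[0],key=cv2.contourArea);M=cv2.moments(k)
    f=lambda p:((p[0]+.5)/8-.5+x0,(p[1]+.5)/8-.5+y0)
    return f((M['m10']/M['m00'],M['m01']/M['m00'])),k,f
for V in(130,):
  u,k,f=cen(T,(212,205,245,232),(3,170,V),(22,255,255));v,k2,g=cen(S,(235,148,262,175),(3,150,90),(22,255,255))
  p,e=tri(T,u,S,v);print('key',p,e,u,v)
  print(np.round([onz(T,u,h)[:2] for h in(.131,.14,.152)],4))
  print(np.round([onz(T,f(q),.152)[:2] for q in cv2.boxPoints(cv2.minAreaRect(k))],4))
  print(np.round([onz(T,f(q),.152)[:2] for q in cv2.approxPolyDP(k,5,True)[:,0]],4))
  print([np.round(g(q),1).tolist() for q in cv2.boxPoints(cv2.minAreaRect(k2))],proj(S,[.496,.318,.131]),proj(S,[.496,.318,.152]))
```

```text
key [0.49384354 0.32622509 0.13547407] 0.006766597829482897 (221.540717209949, 218.50142579432514) (247.297913790218, 160.7736627128572)
[[0.4968 0.3256]
 [0.4967 0.3234]
 [0.4967 0.3204]]
[[0.5129 0.3334]
 [0.5168 0.3182]
 [0.4809 0.3083]
 [0.4769 0.3235]]
[[0.5156 0.3229]
 [0.5098 0.3302]
 [0.48   0.3236]
 [0.4789 0.3158]
 [0.4836 0.3108]
 [0.4889 0.3105]
 [0.513  0.3175]]
[[242.8000030517578, 155.89999389648438], [253.0, 154.60000610351562], [254.6999969482422, 167.8000030517578], [244.5, 169.0]] [250.25491217 162.65468515] [249.74480713 156.58249735]
```

Request:
play_rows(
  steps=[-0.05,-0.03,0,-0.06,-0.1,-0.06,0,-0.12,-0.15,-0.09,0,-0.18,-0.2,-0.12,0,-0.24,-0.25,-0.15,0,-0.3,-0.3,-0.18,0,-0.36,-0.35,-0.21,0,-0.42,-0.39,-0.234,0.01,-0.47,-0.405,-0.243,0.02,-0.497,-0.405,-0.243,0.027,-0.497],
  jaw=0,
  grip_force=80,
)

```text
time: 1.35
tool_pos: [0.4977, 0.3201, 0.2202]
tcp_rot: [0.392, -3.116, 0.001]
wrist_force: [-0.3, 0.3, 0.6]
width: 1.002
grip_force: 0.0
```

```bash
cat >> h.py <<'E'
def goal(xyz,yaw):
    "tool-frame shift and turn to bring the TCP to xyz with tool y at world angle yaw (deg)"
    s=bot.read_state();R=cv2.Rodrigues(np.array(s['tcp_rot']))[0]
    y=np.degrees(np.arctan2(R[1,1],R[0,1]));t=-np.radians((yaw-y+90)%180-90)
    print('t',s['time'],'pos',np.round(s['tool_pos'],4),'tooly',round(y,2),'zax',np.round(R[:,2],3),'q6',round(s['q'][5],2),'w',round(s['width'],3),'F',np.round(s['wrist_force'],1))
    print('shift',np.round(R.T@(np.array(xyz)-s['tool_pos']),4),'turn',round(t,3))
E
python3 - <<'E'
from h import *
goal([.497,.3205,.129],104.5)
t=cam('top')['pixels'];s=cam('scene')['pixels']
o=np.hstack([cv2.resize(t[190:250,190:270],(400,300),interpolation=2),cv2.resize(s[125:215,200:320],(400,300),interpolation=2)]);cv2.imwrite('pics/a.png',o)
E
```

```text
t 1.35 pos [0.4977 0.3201 0.2202] tooly 104.34 zax [-0.001 -0.001 -1.   ] q6 -1.29 w 1.002 F [-0.3  0.3  0.6]
shift [0.0004 0.0006 0.0912] turn -0.003
```

View pics/a.png

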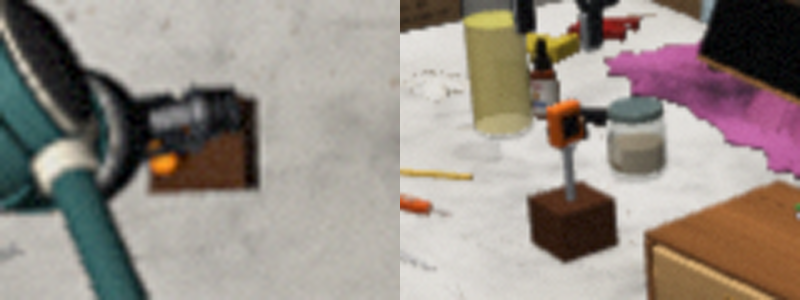

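The fingers straddle the handle in the scene crop, at (525,15) and (590,20) with the handle at about (565,125). I'll descend and close.

Request:
play_rows(
  steps=[0,0,0.04,0,0,0,0.08,0,0,0,0.091,0,0,0,0.091,0],
)

```text
time: 1.95
tool_pos: [0.4965, 0.3221, 0.1301]
tcp_rot: [0.398, -3.115, 0.001]
wrist_force: [-0.8, 0.4, 1.0]
width: 0.997
grip_force: 0.0
```

Request:
play_rows(
  steps=[0,0,0,0,0,0,0,0,0,0,0,0,0,0,0,0,0,0,0,0,0,0,0,0,0,0,0,0,0,0,0,0],
  jaw=255,
  grip_force=60,
)

```text
time: 2.95
tool_pos: [0.4978, 0.3215, 0.1309]
tcp_rot: [-0.397, 3.115, 0.0]
wrist_force: [-0.0, -1.4, 6.0]
width: 0.175
grip_force: 59.6
```

Run:
```python
from h import *
goal([.497,.3205,.129],104.5)
s=cam('scene')['pixels']
cv2.imwrite('pics/b.png',cv2.resize(s[125:215,200:320],(640,480),interpolation=2))
```

```text
t 2.95 pos [0.4978 0.3215 0.1309] tooly 104.51 zax [ 0.001  0.    -1.   ] q6 -1.29 w 0.175 F [-0.  -1.4  6. ]
shift [ 0.001  -0.0008  0.0019] turn 0.0
```

View pics/b.png

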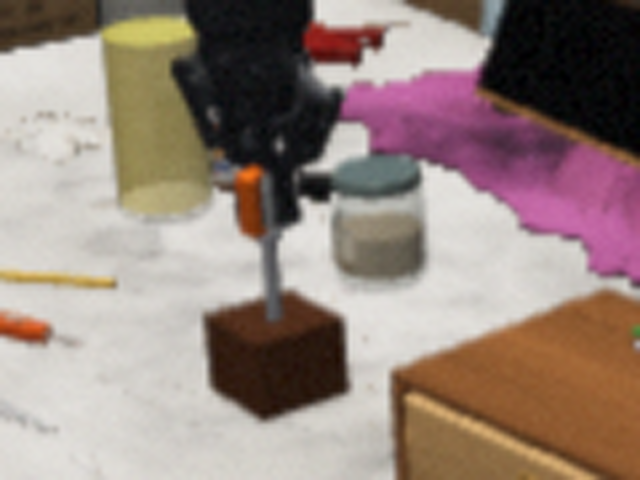

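Gripped. I'll lift it clear and carry it over the -y end of the slot.

Request:
play_rows(
  steps=[0,0,-0.01,0,0,0,-0.05,0,0,0,-0.1,0,0,0,-0.12,0,0,0,-0.12,0],
)

```text
time: 3.62
tool_pos: [0.4978, 0.3219, 0.2515]
tcp_rot: [-0.396, 3.114, 0.002]
wrist_force: [-0.3, -0.4, -1.7]
width: 0.178
grip_force: 59.9
```

Request:
play_rows(
  steps=[-0.003,-0.03,0,0.01,-0.008,-0.08,0,0.03,-0.013,-0.135,0,0.05,-0.019,-0.19,0,0.07,-0.025,-0.245,0,0.09,-0.03,-0.3,0,0.11,-0.035,-0.345,0,0.12,-0.037,-0.37,0,0.12,-0.037,-0.376,0,0.12,-0.037,-0.376,0,0.12],
)

```text
time: 4.88
tool_pos: [0.6267, -0.0324, 0.2493]
tcp_rot: [0.209, -3.133, -0.002]
wrist_force: [0.5, 1.1, -1.1]
width: 0.176
grip_force: 59.8
```

Run:
```python
from h import *
goal([.628,-.033,.245],97.6)
T=cam('top');S=cam('scene');np.savez('top1.npz',**T);np.savez('scene1.npz',**S)
p=bot.read_state()['tool_pos'];q=p-[0,0,.121]
print(proj(T,q),proj(S,q),proj(T,p),proj(S,p))
def crop(c,q,w,h,sz):
    u=proj(c,q).astype(int);x=u[0]-w//2;y=max(u[1]-h//2,0);print(x,y);return cv2.resize(c['pixels'][y:y+h,x:x+w],sz,interpolation=2)
cv2.imwrite('pics/c.png',np.hstack([crop(T,q,80,60,(400,300)),crop(S,q,80,60,(400,300))]))
```

```text
t 4.875 pos [ 0.6267 -0.0324  0.2493] tooly 97.64 zax [-0.002  0.001 -1.   ] q6 -1.8 w 0.176 F [ 0.5  1.1 -1.1]
shift [-0.0013 -0.0008  0.0043] turn 0.001
[336.47681865 177.3268142 ] [349.82168721 186.77585642] [338.38426212 172.49447919] [350.40124137 146.4983091 ]
296 147
309 156
```

View pics/c.png

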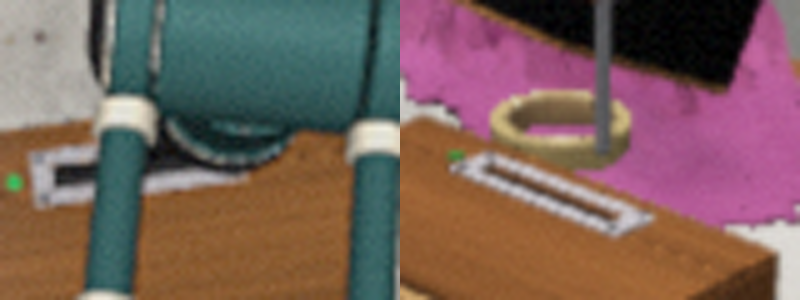

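Scene crop: the rod's tip is at (603,153), which is pixel (349.6,186.6), where it should be under the TCP. The frame corners are at about (447,172), (478,152), (655,217) and (618,237). Now I'll compare them in that same view.

Run:
```python
from h import *
S=dict(np.load('scene1.npz'))
f=lambda x,y:(309+(x-399.5)/5-.5,156+(y+.5)/5-.5)
P=[onz(S,f(*p),.092)for p in[(447,172),(478,152),(655,217),(618,237)]]
print(np.mean(P,0),np.round(P,4))
h=cv2.cvtColor(S['pixels'],cv2.COLOR_BGR2HSV)[175:200,312:330];m=cv2.inRange(h,(40,80,50),(75,255,255));M=cv2.moments(m,True)
u=(312+M['m10']/M['m00'],175+M['m01']/M['m00']);print('green',u,onz(S,u,.09),'top-based px',proj(S,[.6122,.0888,.09]))
tip=f(603,153)
print('tip if at z .128:',onz(S,tip,.128))
```

```text
[0.61855632 0.01223246 0.092     ] [[ 0.5907  0.0741  0.092 ]
 [ 0.6237  0.0867  0.092 ]
 [ 0.647  -0.0523  0.092 ]
 [ 0.6129 -0.0596  0.092 ]]
green (319.8, 186.6) [0.61301075 0.09514987 0.09      ] top-based px [320.81673926 187.31047059]
tip if at z .128: [ 0.62951192 -0.02572835  0.128     ]
```

Request:
play_rows(
  steps=[-0.001,0,0.015,0,-0.001,0,0.03,0,-0.001,0,0.034,0,-0.001,0,0.038,0,-0.001,0,0.042,0,-0.001,0,0.046,0,-0.001,0,0.046,0],
)

```text
time: 5.85
tool_pos: [0.6281, -0.0332, 0.204]
tcp_rot: [0.209, -3.134, -0.0]
wrist_force: [-0.6, -0.8, -1.9]
width: 0.181
grip_force: 59.8
```

Run:
```python
from h import *
goal([.628,-.033,.2],97.6)
S=cam('scene');T=cam('top')
p=bot.read_state()['tool_pos'];print(proj(S,p-[0,0,.121]))
cv2.imwrite('pics/d.png',np.hstack([cv2.resize(T['pixels'][150:210,280:360],(400,300),interpolation=2),cv2.resize(S['pixels'][165:210,310:370],(400,300),interpolation=2)]))
```

```text
t 5.85 pos [ 0.6281 -0.0332  0.204 ] tooly 97.62 zax [-0.  0. -1.] q6 -1.8 w 0.181 F [-0.6 -0.8 -1.9]
shift [0.0001 0.0002 0.004 ] turn 0.0
[350.36787931 201.1554221 ]
```

View pics/d.png

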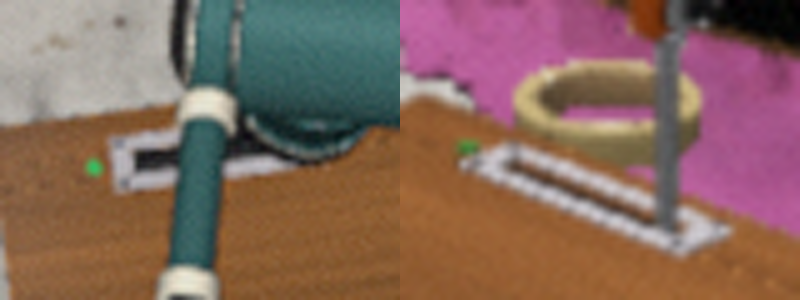

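The rod ends at (667,230), hidden behind the near frame edge, and there's no contact force, so the tip is inside the slot. I'll go on down to the floor.

Request:
play_rows(
  steps=[0,0,0.006,0,0,0,0.012,0,0,0,0.018,0,0,0,0.024,0,0,0,0.03,0,0,0,0.03,0],
)

```text
time: 6.7
tool_pos: [0.6278, -0.0331, 0.1734]
tcp_rot: [0.209, -3.133, -0.0]
wrist_force: [0.7, 0.3, -1.1]
width: 0.181
grip_force: 59.8
```

Request:
play_rows(
  steps=[0,0,0.002,0,0,0,0.004,0,0,0,0.006,0,0,0,0.008,0,0,0,0.008,0],
)

```text
time: 7.32
tool_pos: [0.6284, -0.0332, 0.1663]
tcp_rot: [-0.209, 3.135, -0.0]
wrist_force: [-0.6, 0.2, -1.1]
width: 0.183
grip_force: 59.9
```

Request:
play_rows(
  steps=[0,0,0.001,0,0,0,0.002,0,0,0,0.003,0,0,0,0.003,0],
)

```text
time: 7.82
tool_pos: [0.6291, -0.0332, 0.1657]
tcp_rot: [-0.209, 3.133, -0.0]
wrist_force: [-2.3, 0.7, 8.4]
width: 0.183
grip_force: 61.3
```

Floor contact is at TCP z ≈ 0.166. I'll sweep towards +y in short calls, pressing lightly.

Request:
play_rows(
  steps=[0,0.001,0,0,0,0.002,0,0,0,0.003,0,0,0,0.004,0,0,0,0.004,0,0],
)

```text
time: 8.45
tool_pos: [0.629, -0.0313, 0.1657]
tcp_rot: [-0.21, 3.131, -0.007]
wrist_force: [-1.3, -4.8, 7.1]
width: 0.173
grip_force: 61.1
```

Request:
play_rows(
  steps=[0,0.001,0,0,0,0.002,0,0,0,0.003,0,0,0,0.004,0,0,0,0.004,0,0],
)

```text
time: 9.07
tool_pos: [0.6291, -0.0273, 0.1658]
tcp_rot: [-0.21, 3.13, -0.007]
wrist_force: [-0.0, -5.3, 6.7]
width: 0.178
grip_force: 61.0
```

Request:
play_rows(
  steps=[0,0.001,0,0,0,0.002,0,0,0,0.003,0,0,0,0.004,0,0,0,0.004,0,0],
)

```text
time: 9.7
tool_pos: [0.6288, -0.0232, 0.1658]
tcp_rot: [-0.21, 3.129, -0.006]
wrist_force: [-0.4, -4.4, 5.1]
width: 0.18
grip_force: 60.9
```

Request:
play_rows(
  steps=[0,0.001,0,0,0,0.002,0,0,0,0.003,0,0,0,0.004,0,0,0,0.004,0,0],
)

```text
time: 10.32
tool_pos: [0.6283, -0.0191, 0.1658]
tcp_rot: [-0.21, 3.129, -0.006]
wrist_force: [-0.0, -4.0, 5.6]
width: 0.18
grip_force: 60.9
```

Request:
play_rows(
  steps=[0,0.001,0,0,0.0005,0.002,0,0,0.001,0.003,0,0,0.001,0.004,0,0,0.001,0.004,0,0],
)

```text
time: 10.95
tool_pos: [0.627, -0.0149, 0.1658]
tcp_rot: [-0.209, 3.129, -0.005]
wrist_force: [1.1, -4.0, 6.1]
width: 0.18
grip_force: 60.9
```

Request:
play_rows(
  steps=[0,0.001,0,0,0,0.002,0,0,0,0.003,0,0,0,0.004,0,0,0,0.004,0,0],
)

```text
time: 11.58
tool_pos: [0.6264, -0.0112, 0.1658]
tcp_rot: [-0.21, 3.129, -0.006]
wrist_force: [-0.1, -3.7, 6.2]
width: 0.174
grip_force: 61.0
```

Request:
play_rows(
  steps=[0,0.001,0,0,0,0.002,0,0,0,0.003,0,0,0,0.004,0,0,0,0.004,0,0],
)

```text
time: 12.2
tool_pos: [0.6258, -0.0074, 0.1658]
tcp_rot: [-0.21, 3.129, -0.006]
wrist_force: [1.2, -4.4, 6.7]
width: 0.177
grip_force: 61.0
```

Request:
play_rows(
  steps=[0,0.001,0,0,0,0.002,0,0,0,0.003,0,0,0,0.004,0,0,0,0.004,0,0],
)

```text
time: 12.82
tool_pos: [0.6252, -0.0033, 0.1658]
tcp_rot: [-0.209, 3.129, -0.005]
wrist_force: [0.4, -3.8, 6.5]
width: 0.181
grip_force: 61.0
```

Request:
play_rows(
  steps=[0,0.001,0,0,0,0.002,0,0,0,0.003,0,0,0,0.004,0,0,0,0.004,0,0],
)

```text
time: 13.45
tool_pos: [0.6247, 0.0006, 0.1658]
tcp_rot: [-0.21, 3.129, -0.006]
wrist_force: [1.2, -3.8, 6.9]
width: 0.179
grip_force: 61.0
```

Request:
play_rows(
  steps=[0,0.001,0,0,0,0.002,0,0,0,0.003,0,0,0,0.004,0,0,0,0.004,0,0],
)

```text
time: 14.08
tool_pos: [0.6241, 0.0047, 0.1658]
tcp_rot: [-0.209, 3.129, -0.005]
wrist_force: [1.2, -3.5, 7.0]
width: 0.175
grip_force: 61.0
```

Request:
play_rows(
  steps=[0,0.001,0,0,0,0.002,0,0,0,0.003,0,0,0,0.004,0,0,0,0.004,0,0],
)

```text
time: 14.7
tool_pos: [0.6236, 0.0085, 0.1658]
tcp_rot: [-0.21, 3.129, -0.006]
wrist_force: [1.1, -5.0, 6.8]
width: 0.18
grip_force: 61.0
```

Request:
play_rows(
  steps=[0,0.001,0,0,0,0.002,0,0,0,0.003,0,0,0,0.004,0,0,0,0.004,0,0],
)

```text
time: 15.32
tool_pos: [0.6202, 0.0146, 0.1623]
tcp_rot: [0.209, -3.133, -0.0]
wrist_force: [-0.2, 0.3, -1.3]
width: 0.179
grip_force: 59.8
```

Request:
play_rows(
  steps=[0,0.001,0,0,0,0.002,0,0,0,0.003,0,0,0,0.004,0,0,0,0.004,0,0],
)

```text
time: 15.95
tool_pos: [0.6204, 0.0183, 0.1633]
tcp_rot: [-0.209, 3.135, 0.0]
wrist_force: [0.5, -0.6, -2.3]
width: 0.179
grip_force: 59.8
```

The key dropped into the hole. I'll back off 1 mm and push it in.

Request:
play_rows(
  steps=[0,-0.001,0,0,0,-0.001,0.003,0,0,-0.001,0.006,0,0,-0.001,0.008,0,0,-0.001,0.008,0],
)

```text
time: 16.58
tool_pos: [0.6203, 0.0173, 0.1548]
tcp_rot: [0.209, -3.134, -0.0]
wrist_force: [-1.3, 0.7, -1.2]
width: 0.174
grip_force: 59.9
```

Request:
play_rows(
  steps=[0,0,0.003,0,0,0,0.006,0,0,0,0.009,0,0,0,0.012,0,0,0,0.012,0],
  grip_force=100,
)

```text
time: 17.2
tool_pos: [0.6202, 0.0173, 0.1428]
tcp_rot: [0.209, -3.134, -0.0]
wrist_force: [-0.4, 0.6, -1.0]
width: 0.177
grip_force: 97.3
```

Request:
play_rows(
  steps=[0,0.002,0,0,0,0.004,0,0,0,0.006,0,0,0,0.008,0,0,0,0.01,0,0,0,0.012,0,0,0,0.012,0,0],
)

```text
time: 18.08
tool_pos: [0.6195, 0.0257, 0.1434]
tcp_rot: [-0.211, 3.134, -0.01]
wrist_force: [0.8, -10.0, -2.3]
width: 0.174
grip_force: 98.0
```

Request:
play_rows(
  steps=[0,0.002,0,0,0,0.004,0,0,0,0.006,0,0,0,0.008,0,0,0,0.01,0,0,0,0.012,0,0,0,0.012,0,0],
)

```text
time: 18.95
tool_pos: [0.6179, 0.0376, 0.1434]
tcp_rot: [-0.211, 3.134, -0.01]
wrist_force: [1.3, -9.9, -2.9]
width: 0.176
grip_force: 98.2
```

Run:
```python
from h import *
goal([.6165,.047,.1428],97.6)
S=cam('scene')
cv2.imwrite('pics/e.png',cv2.resize(S['pixels'][140:260,260:400],(700,600),interpolation=2))
```

```text
t 18.95 pos [0.6179 0.0376 0.1434] tooly 97.71 zax [ 0.001 -0.007 -1.   ] q6 -1.68 w 0.176 F [ 1.3 -9.9 -2.9]
shift [0.0001 0.0095 0.0005] turn 0.002
```

View pics/e.png

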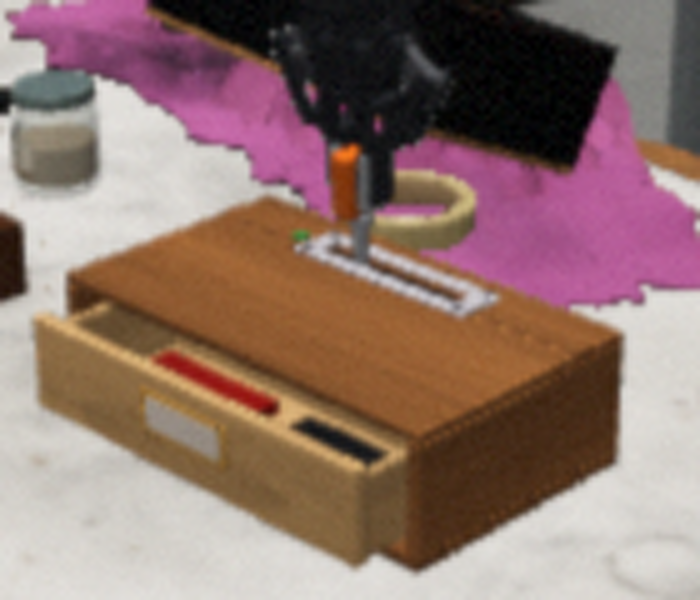

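The drawer is well out, with its front at about (200,430), and the key is moving along the slot. I'll keep drawing until it reaches the stop.

Request:
play_rows(
  steps=[0,0.002,0,0,0,0.004,0,0,0,0.006,0,0,0,0.007,0,0,0,0.007,0,0],
)

```text
time: 19.62
tool_pos: [0.6169, 0.0445, 0.1433]
tcp_rot: [-0.211, 3.134, -0.011]
wrist_force: [1.2, -10.5, -2.7]
width: 0.178
grip_force: 98.2
```

Request:
play_rows(
  steps=[0,0.001,0,0,0,0.002,0,0,0,0.003,0,0,0,0.003,0,0],
)

```text
time: 20.12
tool_pos: [0.6165, 0.0474, 0.1433]
tcp_rot: [-0.211, 3.134, -0.011]
wrist_force: [1.4, -10.2, -2.7]
width: 0.176
grip_force: 98.2
```

Request:
play_rows(
  steps=[0,0.001,0,0,0,0.002,0,0,0,0.003,0,0,0,0.003,0,0],
)

```text
time: 20.62
tool_pos: [0.6161, 0.0503, 0.1434]
tcp_rot: [-0.211, 3.134, -0.011]
wrist_force: [1.4, -10.7, -2.7]
width: 0.174
grip_force: 98.0
```

Request:
play_rows(
  steps=[0,0.001,0,0,0,0.002,0,0,0,0.002,0,0],
)

```text
time: 21.0
tool_pos: [0.6161, 0.051, 0.1434]
tcp_rot: [-0.212, 3.134, -0.015]
wrist_force: [1.1, -14.1, -4.1]
width: 0.175
grip_force: 98.0
```

Request:
play_rows(
  steps=[0,0.001,0,0,0,0.002,0,0,0,0.003,0,0,0,0.003,0,0],
)

```text
time: 21.5
tool_pos: [0.616, 0.052, 0.1434]
tcp_rot: [-0.213, 3.133, -0.02]
wrist_force: [2.8, -18.6, -2.8]
width: 0.18
grip_force: 98.6
```

It's firmly at the stop: the force rose to 18.6 N and the key barely moved. I'll relax the side load, release and lift straight up.

Request:
play_rows(
  steps=[0,-0.002,0,0,0,-0.004,0,0,0,-0.005,0,0,0,-0.005,0,0],
)

```text
time: 22.0
tool_pos: [0.6161, 0.0502, 0.1433]
tcp_rot: [-0.211, 3.134, -0.011]
wrist_force: [1.5, -10.5, -3.3]
width: 0.176
grip_force: 98.6
```

Request:
play_rows(
  steps=[0,-0.001,0,0,0,-0.002,0,0,0,-0.002,0,0],
)

```text
time: 22.38
tool_pos: [0.6162, 0.0496, 0.1433]
tcp_rot: [-0.21, 3.134, -0.007]
wrist_force: [0.6, -6.9, -2.7]
width: 0.177
grip_force: 98.8
```

Request:
play_rows(
  steps=[0,-0.001,0,0,0,-0.002,0,0,0,-0.003,0,0,0,-0.003,0,0],
)

```text
time: 22.88
tool_pos: [0.6163, 0.0488, 0.1433]
tcp_rot: [0.209, -3.135, 0.001]
wrist_force: [0.2, -3.5, -2.7]
width: 0.173
grip_force: 98.8
```

Request:
play_rows(
  steps=[0,-0.001,0.001,0,0,-0.0015,0.002,0,0,-0.0015,0.003,0,0,-0.0015,0.003,0],
)

```text
time: 23.38
tool_pos: [0.6165, 0.0481, 0.1403]
tcp_rot: [-0.209, 3.134, 0.001]
wrist_force: [0.5, -0.9, -0.2]
width: 0.173
grip_force: 99.1
```

Request:
play_rows(
  steps=[0,0,0,0,0,0,0,0,0,0,0,0,0,0,0,0,0,0,0,0,0,0,0,0,0,0,0,0,0,0,0,0],
  jaw=0,
)

```text
time: 24.38
tool_pos: [0.6165, 0.0475, 0.1403]
tcp_rot: [0.209, -3.135, 0.0]
wrist_force: [-0.4, 0.2, 0.3]
width: 0.991
grip_force: 0.0
```

Released with no residual force. I'll lift straight up and move back so I can see the result.

Request:
play_rows(
  steps=[0,0,-0.02,0,0,0,-0.06,0,0,0,-0.11,0,0,0,-0.16,0,0.03,0,-0.18,0,0.08,0.03,-0.19,0,0.1,0.08,-0.19,0,0.1,0.13,-0.19,0,0.1,0.16,-0.19,0,0.1,0.16,-0.19,0],
)

```text
time: 25.62
tool_pos: [0.4958, 0.1945, 0.332]
tcp_rot: [-0.214, 3.132, 0.001]
wrist_force: [0.1, -0.4, 0.1]
width: 0.999
grip_force: 0.0
```

Run:
```python
from h import *
goal([.6165,.047,.1428],97.6)
S=cam('scene');T=cam('top')
cv2.imwrite('pics/f.png',np.hstack([cv2.resize(T['pixels'][140:260,250:410],(400,300),interpolation=2),cv2.resize(S['pixels'][140:260,240:400],(400,300),interpolation=2)]))
```

```text
t 25.625 pos [0.4958 0.1945 0.332 ] tooly 97.82 zax [ 0.002  0.001 -1.   ] q6 -1.38 w 0.999 F [ 0.1 -0.4  0.1]
shift [-0.0991 -0.1627  0.1893] turn 0.004
```

View pics/f.png

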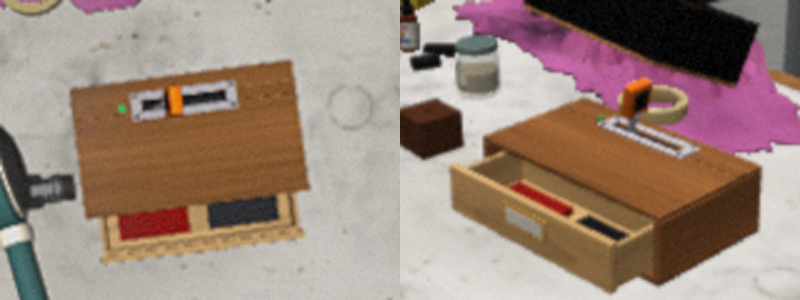

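The key stands in the bolt at the green-dot side (top crop (176,100)) and the drawer is fully out. The putty jar hasn't moved. Handing in.

```bash
python3 -c "
from workcell import bot
print(bot.finish_job())"
```

```text
the job is handed in; nothing more can be done
None
```

The key was pushed into the hidden hole and the bolt drawn to its stop; the drawer came fully out, the key was left standing in the bolt, and the job was handed in at about 26 s with no jar or tin touched.

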